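Press a drawer into the corner of the boring station

ROBOT

A 6-joint arm with a two-finger parallel gripper is mounted at the origin on the work surface. World frame = base frame: x ahead of the robot, y to its left, z up, the work surface at z = 0. Lengths are in m, angles in rad, forces in N, time in s.
With the tool pointing down it reaches from about 0.25 to 0.8 m from the base axis. Payload 8.5 kg.
Tool frame: the origin (TCP) lies at the very end of the fingers, on their centre line; the grasp point (between the pads) lies 19 mm behind it; z points along the fingers, y is the direction in which the jaws open and shut (so a half turn about z gives the same grasp; the last joint's range is limited). The gripper opens to 85 mm and grips with 20 to 120 N. Pads are 22 mm wide; open, the fingers measure 114 mm over their backs; the gripper's body (76 mm by 85 mm) begins 54 mm behind the grasp point. The pads swing forward as they close: fully open they stand 13 mm farther back than shut.
Start: joints at [1.334, 0.238, -0.013, 1.319, 0, 1.571], TCP at [0.123, 0.51, 0.231] pointing down, gripper open.
Joint ranges: [-2.66, 2.66], [-1.03, 1.9], [-1.14, 1.46], [-1.82, 2.27], [-1.45, 1.34], [-3.14, 3.14]. Speed limits (rad/s): [2.22, 2.22, 2.79, 3.14, 3.14, 3.14].

INTERFACE

Orientations are given as a rotation vector (axis times angle).
In Python, from station import env gives the robot as it stands.
- The arm moves only by the shell command python3 -m creep 'ROWS' [FORCE]. ROWS is JSON, a list of rows, each a list of 7 numbers: the finger opening in cm, from 0 to 8.54, then the shift along the tool's x, y, z in cm, then the turn, a rotation vector about the tool's x, y, z in degrees. In form: [[hand, x, y, z, wx, wy, wz], ...]. A call has 1 to 5 rows; each row is the pose to reach, as a shift and turn from the pose commanded when the call began, along the tool's axes at that moment; what a row does not reach only later rows make up. A row lasts 1/12 s, in which the tool goes at most 41.7 mm and 7.16 degrees, less where a joint would pass 70% of its speed; a pose out of reach is approached as far as the arm can. A call with a gripper value outside its range is refused whole. The fingers move at their own pace and stop on an object; FORCE is the grip in N (left out, the last holds). Time passes only in rows, so rows that repeat a pose let the fingers close. It gives the time, the measured TCP pose, the force and the opening at its end, in the units of the state.
- env.get_obs(): the state, without advancing time (a new reading comes with each control period).
- env.capture(name): name is "side" or "top" or "wrist"; returns a dict with "image" (480x640x3 uint8, red, green, blue), "intrinsics" (3x3 intrinsics, pixels), "extrinsics" (4x4, takes a point from camera to world coordinates); the wrist camera has in their place "hand_eye" (4x4, takes a point from camera to tool coordinates, whose origin is the TCP and whose axes are the flange's). Camera axes: x right, y up, looking along -z (the intrinsics and any distortion apply to the point x, -y, -z); pixel columns grow to the right and rows downward; lengths in m; the calibration is good to about 2 mm. A picture is of the moment at which its call begins: read the wrist's pose just before it. There is no depth.
- env.close_job(): hands the job in, once; it reports no verdict.
The state is a dict: "clock": time; "joint_positions": joint angles; "dq": joint speeds; "joint_efforts": joint torques, N m; "tcp_pos": TCP position; "orientation": TCP orientation; "ft_force": force on the tool from outside, world axes, zero at the start; "moment": the same for the moment, N m; "width": opening from 0.0 (shut) to 1.0 (fully open).
Only numpy, scipy, OpenCV 4.12 (cv2) and the standard library are available. Lean on these libraries where they do the work, as an engineer would, in place of code of your own. Each camera call takes 0.05 s, during which the arm holds its last target.

TASK

Roll the open wooden drawer along the roller bed into the boring station, keeping it down on the rollers and table all the way, and press it home into the corner so that its front panel lies flush on the long fence and its end flush on the end stop, ready for the knob hole to be bored. Ease it up to the stops without ramming them and leave everything else on the bench where it is. Finish while still holding it: keep pressing it firmly against both fence and end stop, flat on the table, and do not let go.

Things in the scene. Friction and masses are not known exactly. Their poses are not given: they have to be found in the camera images.
- drawer_center (a point): The drawer to be bored: open-topped box of pale wood on the rollers, no knob, 0.3-0.54 kg. Outside 130 mm deep (its x), 160 mm wide (its y), 70 mm high. Point: centre of that outline, 35 mm above its underside. Its +x side is the front panel (14 mm thick), facing the fence; other walls 10 mm, floor 5 mm. Starts up to 0.2 rad askew, short of the fence. Walls may be gripped or pushed.
- borer: Horizontal boring station, fixed; place and yaw vary. Origin on the bench under its machine table; +x across the table to the fence, +y along the travel to the end stop, z up. Flat steel table, top at z = 75 mm, x = -125 to 75 (fence face), y = -95 to 190 mm. The roller bed leads to it. The motor behind the fence (x = 100 to 330, y = -45 to 118 mm) reaches z = 185 mm.
- roller_bed (a point): Middle of the infeed bed, level with the roller tops: 8 free-turning level steel rollers, 32 mm thick, 206 mm long along x (station axes), 40 mm apart along y from -140 to +140 mm of this point. Roller tops are 1.5 mm above the machine table; the bed's side channels are 7.5 mm below them.
- fence: Long aluminium fence on the machine table, rigid, 45 mm high, 16 mm thick, y = -95 to 190 mm of its frame. Axes as the station's. Origin at table-top height on its working face, which is its plane x = 0 and looks to -x. Wood slides on fence, stop and table with friction of about 0.5 to 0.7, so a weak push on one of them can be eaten up by friction on the other: some 15 N into each is plenty.
- end_stop: Steel end stop clamped on the machine table, rigid, at a different place along it each time. Plate 40 mm high, 12 mm thick, x = -50 to 60 mm of its frame. Axes as the station's. Origin at table-top height on its working face, which is its plane y = 0 and looks to -y, towards the rollers. A clamp base with a black star knob (38 mm high) lies behind it.
- finished_drawer_c (a point): Bystander: an already bored drawer of the same size with a steel knob on its front, on the bench to the left; the point is at its centre. Leave it.
- bracket: Bystander: black flat-bar bracket 160 mm long, 81 mm high at its upturned end, on the bench just behind the roller bed. Leave it.
- offcut: Bystander: timber offcut 38 x 170 x 38 mm on the bench. Leave it.
- finish_tin: Bystander: tin of wood finish, 86 mm across, 100 mm high, on the bench; origin under its centre. Leave it.
- paint_tray: Bystander: black roller tray 260 x 230 x 45 mm, on the bench to the right. Leave it.
- sanding_block: Bystander: sanding block 64 x 102 x 29 mm on the bench behind the bed, beside the motor. Leave it.
- screwdriver: Bystander: screwdriver 200 mm long, 26 mm thick, on the bench to the left. Leave it.
- brush: Bystander: paint brush 200 mm long on the bench to the left. Leave it.
Not all that is in view belongs to the job. Leave any orange or purple look-alike of the part that bears drawer_center alone.

How it is judged:
By the outcome, as a careful person would: the job done as asked, in the order asked, and still so for the second after the job is handed in, while the arm keeps its last pose, push and grip.
It also fails if it takes over 64 s, if anything falls off the work surface, if the arm or the gripper's body presses on something with over 40 N, if the wrist force passes 120 N, or if a joint passes its speed limit or range.

## Working session

There is one attempt and no reset: what is moved stays moved. The work goes in short steps, Python scripts to look and compute and a shell command to move; the robot and the scene stay as the last step left them, time stands still between calls to the robot, and variables do not carry over. Pictures are saved under pics/ and viewed, and the job is handed in when it is done.

```bash
ls; mkdir -p pics; python3 - <<'E'
from station import env
import cv2,numpy as np
o=env.get_obs()
print({k:np.round(v,3) for k,v in o.items()})
for n in ["side","top","wrist"]:
    c=env.capture(n); cv2.imwrite(f"pics/{n}0.png",c["image"][:,:,::-1]); print(n,c["intrinsics"].tolist(),np.round(c.get("extrinsics",c.get("hand_eye")),4).tolist(),c.keys())
E
```

```text
pics
{'clock': np.float64(0.0), 'joint_positions': array([ 1.334,  0.239, -0.014,  1.319, -0.   ,  1.571]), 'dq': array([ 0.001,  0.001, -0.001,  0.   , -0.001, -0.001]), 'joint_efforts': array([-2.0000e-03, -5.3877e+01,  3.4644e+01,  1.8000e-02, -0.0000e+00,
       -0.0000e+00]), 'tcp_pos': array([0.123, 0.51 , 0.231]), 'orientation': array([-3.710e-01, -3.119e+00,  2.000e-03]), 'ft_force': array([0.309, 0.194, 0.019]), 'moment': array([0.002, 0.029, 0.022]), 'width': np.float64(1.001)}
side [[457.4400865084969, 0.0, 312.4319202086086], [0.0, 457.4400865084969, 241.99704737594124], [0.0, 0.0, 1.0]] [[0.8921, 0.2592, -0.3702, -0.0166], [-0.4515, 0.5464, -0.7055, -1.0347], [0.0194, 0.7964, 0.6044, 0.9645], [0.0, 0.0, 0.0, 1.0]] dict_keys(['image', 'intrinsics', 'extrinsics'])
top [[500.0934173914346, 0.0, 316.04546692190615], [0.0, 500.0934173914346, 240.72194111014556], [0.0, 0.0, 1.0]] [[-0.0229, 0.9822, -0.1866, 0.2669], [-0.9997, -0.0248, -0.0077, -0.0263], [-0.0122, 0.1864, 0.9824, 1.3569], [0.0, 0.0, 0.0, 1.0]] dict_keys(['image', 'intrinsics', 'extrinsics'])
wrist [[344.4060085812885, 0.0, 319.5594705925273], [0.0, 344.4060085812885, 237.60449243700955], [0.0, 0.0, 1.0]] [[0.0003, 0.9532, 0.3022, 0.0779], [1.0, -0.0004, 0.0004, -0.0004], [0.0005, 0.3022, -0.9532, -0.1425], [0.0, 0.0, 0.0, 1.0]] dict_keys(['image', 'intrinsics', 'hand_eye'])
```

View pics/top0.png

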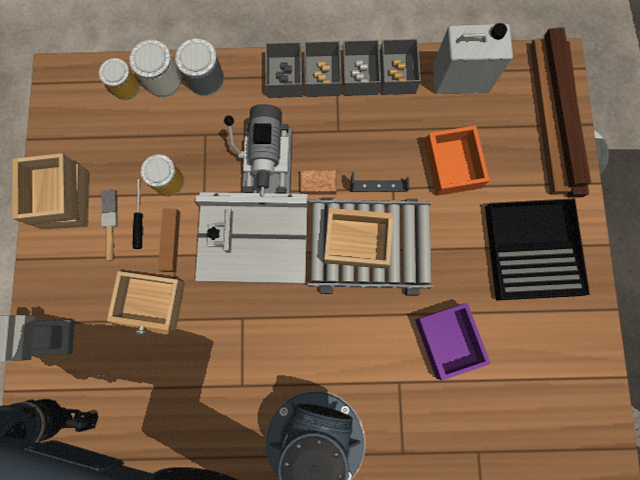

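View pics/side0.png

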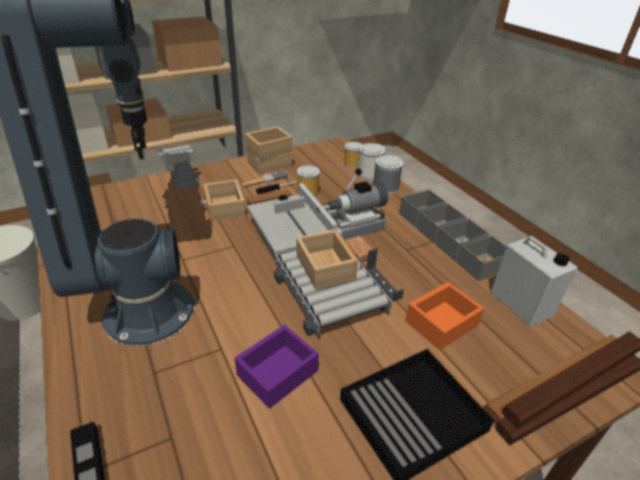

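View pics/wrist0.png

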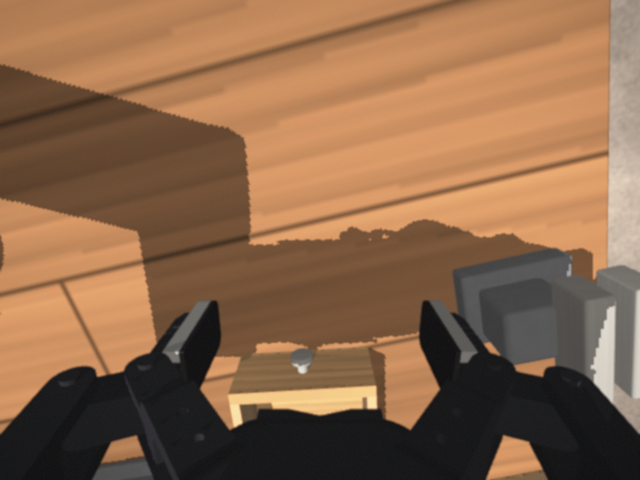

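The view is clear. Candidates in the top view:
- pale box on the rollers (358,238)
- knobbed drawer (146,300)
- tall crate (50,190)
- orange box (457,160)
- purple box (452,341)

I choose (358,238), because it is pale, on the rollers and has no knob. I'll check it with close crops.

```bash
python3 - <<'E'
import cv2
a=cv2.imread("pics/top0.png")[180:300,185:440]; cv2.imwrite("pics/c1.png",cv2.resize(a,None,fx=3.1,fy=3.1,interpolation=cv2.INTER_CUBIC))
a=cv2.imread("pics/side0.png")[170:340,230:410]; cv2.imwrite("pics/c2.png",cv2.resize(a,None,fx=3.5,fy=3.5,interpolation=cv2.INTER_CUBIC))
E
```

```text
(no output)
```

View pics/c1.png

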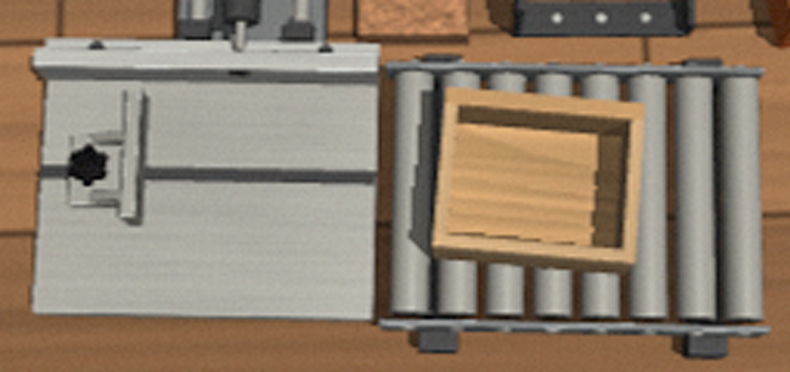

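View pics/c2.png

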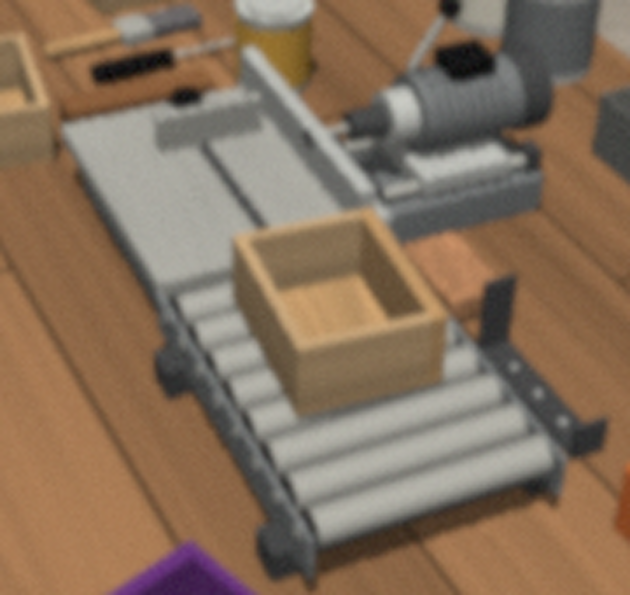

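Both crops show the plain pale drawer on the rollers: rim corners in c1 at about (446,87), (646,103), (633,262) and (434,247). The end stop is at c1 x≈143, with the fence along the top. Now triangulate.

```bash
cat > h.py <<'E'
import numpy as np,cv2
K={"top":np.array([[500.0934,0,316.0455],[0,500.0934,240.7219],[0,0,1]]),"side":np.array([[457.44,0,312.432],[0,457.44,241.997],[0,0,1]])}
E={"side":np.array([[0.8921,0.2592,-0.3702,-0.0166],[-0.4515,0.5464,-0.7055,-1.0347],[0.0194,0.7964,0.6044,0.9645]]),"top":np.array([[-0.0229,0.9822,-0.1866,0.2669],[-0.9997,-0.0248,-0.0077,-0.0263],[-0.0122,0.1864,0.9824,1.3569]])}
def ray(n,p):
    d=np.linalg.inv(K[n])@[p[0],p[1],1]; d=np.array([d[0],-d[1],-d[2]]); return E[n][:,3],E[n][:,:3]@d
def onz(n,p,z):
    o,d=ray(n,p); return o+d*(z-o[2])/d[2]
def tri(pt,ps):
    o1,d1=ray("top",pt);o2,d2=ray("side",ps)
    s=np.linalg.lstsq(np.c_[d1,-d2],o2-o1,rcond=None)[0]
    a,b=o1+s[0]*d1,o2+s[1]*d2
    return (a+b)/2,np.linalg.norm(a-b)
def proj(n,X):
    c=E[n][:,:3].T@(np.asarray(X)-E[n][:,3]); u=K[n]@[c[0],-c[1],-c[2]]; return u[:2]/u[2]
c1=lambda u,v:((u+.5)/3.1+185-.5,(v+.5)/3.1+180-.5)
c2=lambda u,v:((u+.5)/3.5+230-.5,(v+.5)/3.5+170-.5)
E
python3 - <<'E'
from h import *
np.set_printoptions(precision=4,suppress=True)
for n,a,b in [("rim ++",(446,87),(375,212)),("rim -+",(646,103),(443,322)),("rim --",(633,262),(300,345)),("rim +-",(434,247),(235,240)),("table +-",(33,313),(65,128)),("table --",(376,320),(165,290)),("stop top -x",(122,217),(157,135)) ,("stop top +x",(126,92),(262,107)),("fence top right near",(378,56),(365,205))]:
    print(n,*tri(c1(*a),c2(*b)))
print("on table z")
for n,p in [("fence l",(47,80)),("fence r",(378,80)),("tab bl",(33,313)),("tab br",(376,320)),("stop face top+",(146,92)),("stop face -",(143,217))]:
    print(n,onz("top",c1(*p),.075),onz("top",c1(*p),.115))
E
```

```text
rim ++ [ 0.5826 -0.0504  0.1397] 0.0023298444123210542
rim -+ [ 0.5608 -0.2094  0.1416] 0.005663512875649479
rim -- [ 0.4348 -0.1929  0.1497] 0.0023722892316360078
rim +- [ 0.4519 -0.0373  0.1418] 0.0026652201233022866
table +- [0.4164 0.2978 0.0704] 0.00476833739682426
table -- [0.4041 0.0116 0.068 ] 0.005289887605266496
stop top -x [0.4901 0.222  0.0865] 0.0012931388371882576
stop top +x [0.6002 0.2175 0.0919] 0.0074408652983928595
fence top right near [0.614  0.0073 0.1026] 0.01102871280948815
on table z
fence l [0.6133 0.2898 0.075 ] [0.6025 0.2799 0.115 ]
fence r [0.6059 0.0066 0.075 ] [0.5953 0.0055 0.115 ]
tab bl [0.4135 0.2973 0.075 ] [0.409  0.2872 0.115 ]
tab br [0.4008 0.0122 0.075 ] [0.3966 0.011  0.115 ]
stop face top+ [0.6005 0.2048 0.075 ] [0.5901 0.1976 0.115 ]
stop face - [0.4923 0.2064 0.075 ] [0.4853 0.1992 0.115 ]
```

```bash
cat >> h.py <<'E'
from scipy.spatial.transform import Rotation as Rn
def to(o,target,yaw=None):
    """shift in tool cm, turn deg; yaw = desired world angle (deg) of tool y, tool vertical"""
    R=Rn.from_rotvec(o["orientation"]); s=R.inv().apply(np.array(target)-o["tcp_pos"])*100
    w=np.zeros(3)
    if yaw is not None:
        a=np.radians(yaw); y=np.array([np.cos(a),np.sin(a),0]); z=np.array([0,0,-1.]); x=np.cross(y,z)
        w=np.degrees((R.inv()*Rn.from_matrix(np.c_[x,y,z])).as_rotvec())
    return np.round(s,2),np.round(w,2)
def yawof(o):
    y=Rn.from_rotvec(o["orientation"]).as_matrix()[:,1]; return np.degrees(np.arctan2(y[1],y[0]))
E
python3 - <<'E'
from station import env
from h import *
o=env.get_obs(); print(yawof(o),to(o,(.38,.08,.34),88))
E
```

```text
76.43184759263495 (array([-35.06, -35.79, -10.88]), array([-7.000e-02, -1.000e-02, -1.157e+01]))
```

```bash
python3 -m creep '[[8.5,-3,-3,-2,0,0,0],[8.5,-6,-6,-4,0,0,0],[8.5,-9,-9,-6,0,0,0],[8.5,-12,-12,-8,0,0,-3],[8.5,-15,-15,-10.8,0,0,-5]]' 40 && python3 -m creep '[[8.5,-2.5,-2.5,0,0,0,0],[8.5,-5,-5,0,0,0,-2],[8.5,-7.5,-7.5,0,0,0,-4],[8.5,-10,-10,0,0,0,-6],[8.5,-13,-13,0,0,0,-8]]'
python3 - <<'E'
from station import env
from h import *
o=env.get_obs(); print(yawof(o),to(o,(.38,.08,.34),88))
E
```

```text
clock: 0.57
tcp_pos: [0.2206, 0.3492, 0.324]
orientation: [-0.23, -3.133, 0.002]
ft_force: [1.2, 1.2, 0.6]
width: 0.998
clock: 0.98
tcp_pos: [0.3294, 0.2027, 0.3239]
orientation: [0.011, 3.141, 0.001]
ft_force: [0.9, 0.9, 0.3]
width: 0.993
89.5822418226952 (array([ -5.15, -12.23,  -1.61]), array([0.02, 0.01, 1.58]))
```

```bash
python3 -m creep '[[8.5,-1.5,-3,-1.5,0,0,1],[8.5,-3,-6,-1.5,0,0,1.5],[8.5,-4,-9,-1.5,0,0,1.5],[8.5,-5,-12,-1.5,0,0,1.5],[8.5,-5,-12,-1.5,0,0,1.5]]'
python3 - <<'E'
from station import env
import cv2,json
from h import *
o=env.get_obs(); c=env.capture("wrist"); cv2.imwrite("pics/w1.png",c["image"][:,:,::-1])
print(o["tcp_pos"],o["orientation"],np.abs(o["dq"]).max())
json.dump(dict(p=o["tcp_pos"].tolist(),r=o["orientation"].tolist(),K=c["intrinsics"].tolist(),H=np.array(c["hand_eye"]).tolist()),open("w1.json","w"))
E
```

```text
clock: 1.4
tcp_pos: [0.3789, 0.0794, 0.3387]
orientation: [0.064, 3.141, -0.003]
ft_force: [-0.2, 0.3, -0.0]
width: 0.993
[0.37893762 0.07940781 0.33869701] [ 6.37609538e-02  3.14083798e+00 -2.54793546e-03] 0.1267146576922999
```

View pics/w1.png

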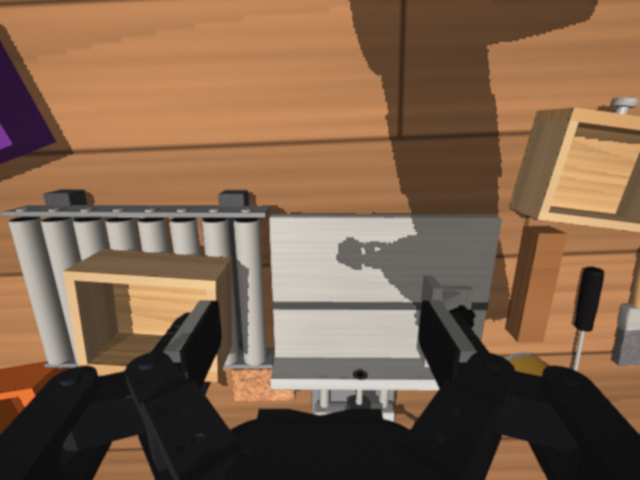

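```bash
python3 - <<'E'
import cv2
a=cv2.imread("pics/w1.png")[200:400,250:510]; cv2.imwrite("pics/c3.png",cv2.resize(a,None,fx=3,fy=3,interpolation=cv2.INTER_CUBIC))
a=cv2.imread("pics/w1.png")[200:400,0:280]; cv2.imwrite("pics/c4.png",cv2.resize(a,None,fx=2.8,fy=2.8,interpolation=cv2.INTER_CUBIC))
E
```

```text
(no output)
```

View pics/c3.png

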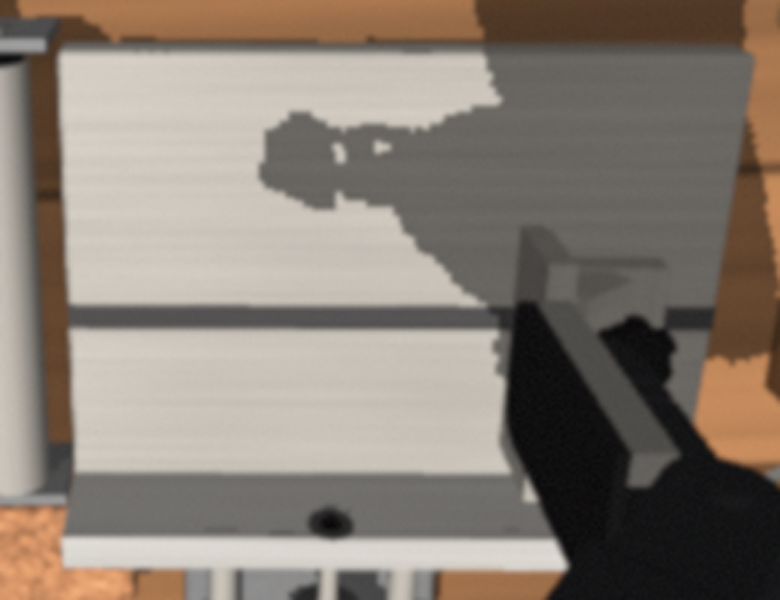

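View pics/c4.png

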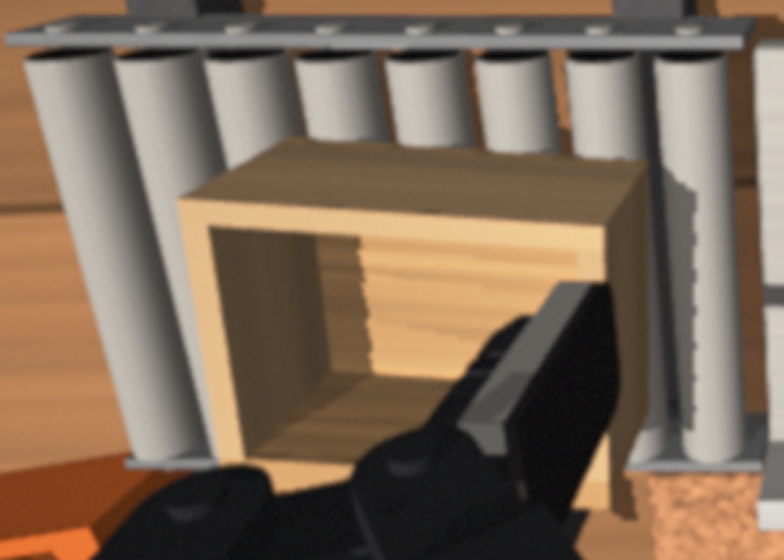

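```bash
cat >> h.py <<'E'
import json
def wonz(js,p,z):
    j=json.load(open(js)); K_=np.array(j["K"]);H=np.array(j["H"]);R=Rn.from_rotvec(j["r"]).as_matrix()
    d=np.linalg.inv(K_)@[p[0],p[1],1]; d=R@H[:3,:3]@[d[0],-d[1],-d[2]]; o=np.array(j["p"])+R@H[:3,3]
    return o+d*(z-o[2])/d[2]
E
python3 - <<'E'
from h import *
np.set_printoptions(precision=4,suppress=True)
c3=lambda u,v:((u+.5)/3-.5+250,(v+.5)/3-.5+200); c4=lambda u,v:((u+.5)/2.8-.5,(v+.5)/2.8-.5+200)
for n,p,z in [("fence base r",(75,473),.075),("fence base l",(500,474),.075),("fence top r",(67,537),.12),("fence top l",(540,535),.12),("tab br",(58,46),.075),("tab bl",(752,55),.075),("tab fence r",(75,473),.075),("stop -x top",(522,228),.115),("stop base +x?",(502,437),.075),("stop base?",(508,330),.075)]:
    print(n,wonz("w1.json",c3(*p),z))
for n,p,z in [("rim --",(180,199),.1465),("rim +-",(605,226),.1465),("rim ++",(606,508),.1465),("rim -?",(222,492),.1465),("underside +-",(648,165),.0765),("rail -",(30,45),.069),("rail +",(740,45),.069)]:
    print(n,wonz("w1.json",c4(*p),z))
E
```

```text
fence base r [0.6018 0.0071 0.075 ]
fence base l [0.61   0.2039 0.075 ]
fence top r [0.6001 0.0095 0.12  ]
fence top l [0.6068 0.2086 0.12  ]
tab br [0.3985 0.0164 0.075 ]
tab bl [0.4135 0.2968 0.075 ]
tab fence r [0.6018 0.0071 0.075 ]
stop -x top [0.4679 0.1954 0.115 ]
stop base +x? [0.59   0.2039 0.075 ]
stop base? [0.535 0.204 0.075]
rim -- [ 0.433  -0.1929  0.1465]
rim +- [ 0.4503 -0.0345  0.1465]
rim ++ [ 0.5791 -0.0511  0.1465]
rim -? [ 0.5648 -0.2104  0.1465]
underside +- [ 0.4525 -0.0358  0.0765]
rail - [ 0.3882 -0.3034  0.069 ]
rail + [0.4007 0.0091 0.069 ]
```

```bash
python3 - <<'E'
from station import env
from h import *
o=env.get_obs(); print(yawof(o),to(o,(.498,-.197,.19),83.3))
E
```

```text
87.64780793712286 (array([-13.09, -27.3 ,  14.88]), array([-0.03, -0.02,  4.35]))
```

```bash
python3 -m creep '[[5,-1.6,-3.4,1.8,0,0,1],[5,-3.2,-6.8,3.6,0,0,2],[5,-4.8,-10.2,5.4,0,0,3],[5,-6.4,-13.6,7.2,0,0,4],[5,-8,-17,9,0,0,4.35]]' && python3 -m creep '[[5,-1.6,-3.4,1.8,0,0,0],[5,-3.2,-6.8,3.6,0,0,0],[5,-4.8,-9.8,5.4,0,0,0],[5,-5.1,-10.3,5.9,0,0,0],[5,-5.1,-10.3,5.9,0,0,0]]'
python3 - <<'E'
from station import env
import cv2
from h import *
o=env.get_obs(); c=env.capture("wrist"); cv2.imwrite("pics/w2.png",c["image"][:,:,::-1])
print(yawof(o),o["tcp_pos"],to(o,(.498,-.197,.112),83.3))
json.dump(dict(p=o["tcp_pos"].tolist(),r=o["orientation"].tolist(),K=c["intrinsics"].tolist(),H=np.array(c["hand_eye"]).tolist()),open("w2.json","w"))
E
```

```text
clock: 1.87
tcp_pos: [0.4521, -0.09, 0.2481]
orientation: [0.175, 3.136, 0.0]
ft_force: [0.5, 0.6, -0.4]
width: 0.587
clock: 2.28
tcp_pos: [0.4908, -0.1978, 0.1876]
orientation: [-0.178, -3.133, -0.002]
ft_force: [-1.2, 0.7, 0.3]
width: 0.587
83.48759029446117 [ 0.49075211 -0.19782159  0.1876078 ] (array([-0.74,  0.16,  7.56]), array([ 0.06, -0.2 ,  0.19]))
```

View pics/w2.png

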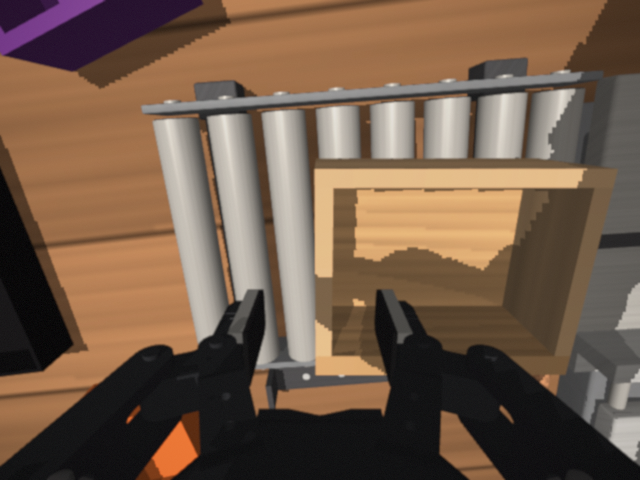

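The fingers straddle the trailing wall (columns 315–333, pads at 263 and 378) and line up with it. Descend and grip.

```bash
python3 -m creep '[[5,-0.7,0.1,3,0,0,0],[5,-0.7,0.1,5,0,0,0],[5,-0.7,0.1,6.5,0,0,0],[5,-0.7,0.1,7.5,0,0,0],[5,-0.7,0.1,7.5,0,0,0]]' && python3 - <<'E'
from station import env
import cv2
from h import *
o=env.get_obs(); c=env.capture("wrist"); cv2.imwrite("pics/w3.png",c["image"][:,:,::-1])
print(yawof(o),o["tcp_pos"],o["ft_force"],o["moment"])
E
```

```text
clock: 2.75
tcp_pos: [0.4972, -0.1953, 0.1141]
orientation: [-0.173, -3.135, -0.001]
ft_force: [-1.1, 0.4, 0.3]
width: 0.581
83.69005038681603 [ 0.49717381 -0.1952832   0.11405965] [-1.0958386   0.43822214  0.33184415] [-0.017183    0.03721752 -0.00506774]
```

View pics/w3.png

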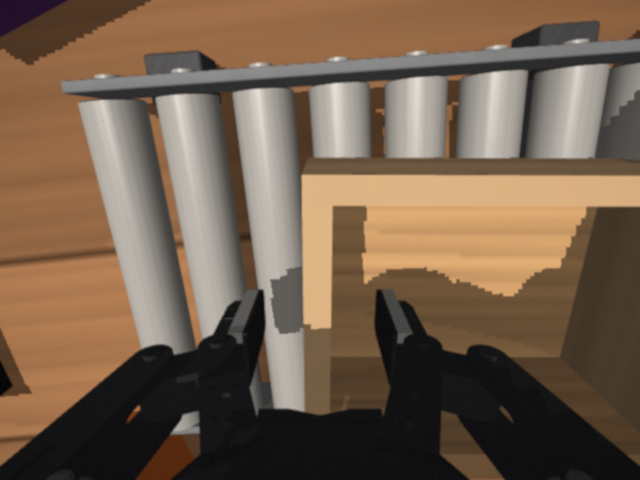

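The wall (columns 303–332) sits between the pads. Closing.

```bash
python3 -m creep '[[2,0,0,0,0,0,0],[2,0,0,0,0,0,0],[1.2,0,0,0,0,0,0],[0.6,0,0,0,0,0,0],[0.4,0,0,0,0,0,0]]' 30; python3 -m creep '[[0.4,0,0,0,0,0,0],[0.4,0,0,0,0,0,0],[0.4,0,0,0,0,0,0]]' 70; python3 - <<'E'
from station import env
from h import *
o=env.get_obs(); print(yawof(o),o["tcp_pos"],o["ft_force"],o["moment"])
E
```

```text
clock: 3.22
tcp_pos: [0.4986, -0.1975, 0.116]
orientation: [0.176, 3.135, -0.001]
ft_force: [-0.1, 0.4, 5.9]
width: 0.112
clock: 3.47
tcp_pos: [0.4986, -0.1976, 0.1161]
orientation: [0.176, 3.135, -0.001]
ft_force: [0.0, -0.1, 7.8]
width: 0.106
83.56466628537801 [ 0.49857024 -0.19756106  0.11606103] [ 4.62707114e-03 -7.42105849e-02  7.77440259e+00] [0.09465752 0.24985535 0.05509682]
```

```bash
python3 - <<'E'
from station import env
from h import *
o=env.get_obs(); X=np.array([.9991,-.043]);Y=np.array([.043,.9991])
t=.5247*X+.0475*Y; print(t,to(o,(*t,.116),87.5))
t=.5147*X-.13*Y; print(t,to(o,(*t,.116),87.5))
E
```

```text
[0.52627027 0.02489515] (array([-2.600e-01,  2.242e+01, -1.000e-02]), array([-0.04,  0.11, -3.94]))
[ 0.50864677 -0.1520151 ] (array([-0.49,  4.64,  0.  ]), array([-0.04,  0.11, -3.94]))
```

```bash
python3 -m creep '[[0.4,-0.1,0.7,0,0,0,-0.8],[0.4,-0.2,1.6,0,0,0,-1.6],[0.4,-0.3,2.6,0,0,0,-2.4],[0.4,-0.4,3.6,0,0,0,-3.2],[0.4,-0.5,4.6,0,0,0,-3.9]]'; python3 - <<'E'
from station import env
from h import *
o=env.get_obs(); X=np.array([.9991,-.043]);Y=np.array([.043,.9991])
t=.5247*X+.0475*Y; print(yawof(o),o["moment"],to(o,(*t,.116),87.5))
E
```

```text
clock: 3.88
tcp_pos: [0.5072, -0.1521, 0.1161]
orientation: [-0.069, -3.14, 0.001]
ft_force: [-9.0, -1.5, 13.8]
width: 0.106
87.47722130365807 [-0.14193532  1.67282605  0.10277712] (array([-1.130e+00,  1.776e+01, -1.000e-02]), array([-0.05, -0.04, -0.02]))
```

```bash
python3 -m creep '[[0.4,-0.1,1,0,0,0,0],[0.4,-0.2,2,0,0,0,0],[0.4,-0.3,3,0,0,0,0],[0.4,-0.4,4,0,0,0,0],[0.4,-0.5,5,0,0,0,0]]'; python3 -m creep '[[0.4,-0.1,1,0,0,0,0],[0.4,-0.2,2,0,0,0,0],[0.4,-0.3,3,0,0,0,0],[0.4,-0.4,4,0.05,0,0,0],[0.4,-0.5,5,0.1,0,0,0]]'; python3 - <<'E'
from station import env
import cv2
from h import *
for n in ["top","side"]:
    c=env.capture(n); cv2.imwrite(f"pics/{n}1.png",c["image"][:,:,::-1])
a=cv2.imread("pics/top1.png")[180:300,185:440]; a=cv2.resize(a,None,fx=2,fy=2,interpolation=cv2.INTER_CUBIC)
b=cv2.resize(cv2.imread("pics/side1.png")[150:340,220:410],None,fx=2.7,fy=2.7,interpolation=cv2.INTER_CUBIC)[:,:510]
cv2.imwrite("pics/c5.png",np.vstack([a,b[:350]]))
o=env.get_obs(); X=np.array([.9991,-.043]);Y=np.array([.043,.9991])
t=.5247*X+.0475*Y; print(yawof(o),o["moment"],to(o,(*t,.116),87.5))
E
```

```text
clock: 4.3
tcp_pos: [0.5133, -0.1021, 0.1161]
orientation: [-0.07, -3.138, 0.001]
ft_force: [-12.7, -0.5, 17.4]
width: 0.109
clock: 4.72
tcp_pos: [0.5189, -0.0525, 0.1159]
orientation: [-0.069, -3.136, 0.001]
ft_force: [-18.6, -0.1, 25.7]
width: 0.107
87.55917762937617 [1.06228374 3.38723387 0.49989357] (array([-0.34,  7.63, -0.03]), array([ 0.05, -0.2 ,  0.06]))
```

View pics/c5.png

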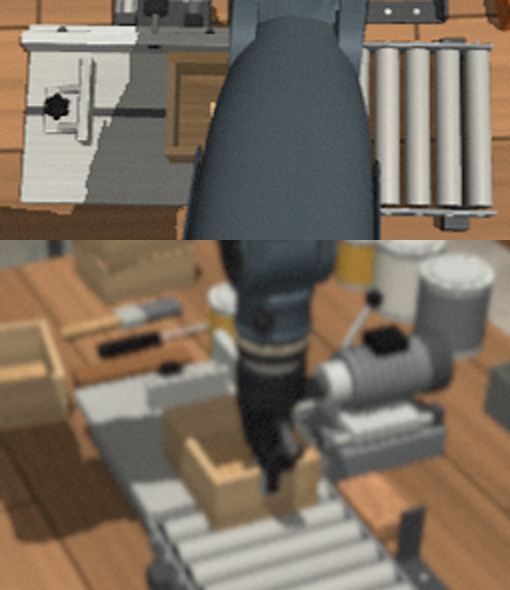

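```bash
python3 -m creep '[[0.4,0,0,-0.05,0,0,0],[0.4,0,0,-0.1,0,0,0]]'; python3 -m creep '[[0.4,0,0,-0.05,0,0,0],[0.4,0,0,-0.1,0,0,0]]'
```

```text
clock: 4.98
tcp_pos: [0.5207, -0.0522, 0.116]
orientation: [-0.068, -3.139, -0.001]
ft_force: [-7.0, 0.7, 6.9]
width: 0.104
clock: 5.15
tcp_pos: [0.5219, -0.0526, 0.1163]
orientation: [-0.069, -3.14, 0.0]
ft_force: [-0.7, -0.1, -1.0]
width: 0.1
```

```bash
python3 -m creep '[[0.4,0,0.6,0.05,0,0,0],[0.4,-0.1,1.4,0.05,0,0,0],[0.4,-0.2,2.2,0.05,0,0,0],[0.4,-0.3,3,0.05,0,0,0],[0.4,-0.3,3.6,0.05,0,0,0]]'; python3 - <<'E'
from station import env
from h import *
o=env.get_obs(); X=np.array([.9991,-.043]);Y=np.array([.043,.9991])
t=.5247*X+.0475*Y; print(yawof(o),o["moment"],to(o,(*t,.116),87.5))
E
```

```text
clock: 5.57
tcp_pos: [0.526, -0.0163, 0.116]
orientation: [-0.069, -3.139, 0.001]
ft_force: [-9.3, -0.5, 14.2]
width: 0.106
87.47065675106623 [-0.45257414  1.78986474 -0.0343054 ] (array([0.15, 4.11, 0.  ]), array([-0.03, -0.08, -0.03]))
```

```bash
python3 -m creep '[[0.4,0,0.7,0,0,0,0],[0.4,0,1.4,0,0,0,0],[0.4,0,2.1,0.03,0,0,0]]';python3 -m creep '[[0.4,0,0.7,0.05,0,0,0],[0.4,0,1.4,0.1,0,0,0],[0.4,0,1.4,0.1,0,0,0]]'; python3 - <<'E'
from station import env
import cv2
from h import *
o=env.get_obs(); c=env.capture("wrist"); cv2.imwrite("pics/w4.png",c["image"][:,:,::-1])
json.dump(dict(p=o["tcp_pos"].tolist(),r=o["orientation"].tolist(),K=c["intrinsics"].tolist(),H=np.array(c["hand_eye"]).tolist()),open("w4.json","w"))
for n in ["top","side"]:
    c=env.capture(n); cv2.imwrite(f"pics/{n}2.png",c["image"][:,:,::-1])
a=cv2.imread("pics/top2.png")[180:300,185:440]; a=cv2.resize(a,None,fx=2,fy=2,interpolation=cv2.INTER_CUBIC)
b=cv2.resize(cv2.imread("pics/side2.png")[150:340,220:410],None,fx=2.7,fy=2.7,interpolation=cv2.INTER_CUBIC)[:,:510]
cv2.imwrite("pics/c6.png",np.vstack([a,b[:350]]))
X=np.array([.9991,-.043]);Y=np.array([.043,.9991])
t=.5247*X+.0475*Y; print(yawof(o),o["moment"],to(o,(*t,.116),87.5))
E
```

```text
clock: 5.82
tcp_pos: [0.5283, 0.0047, 0.1148]
orientation: [0.069, 3.14, -0.0]
ft_force: [-0.1, -1.2, -1.8]
width: 0.105
clock: 6.07
tcp_pos: [0.5296, 0.019, 0.1147]
orientation: [0.068, 3.139, -0.001]
ft_force: [0.9, -0.1, 4.5]
width: 0.105
87.5008710165068 [-0.08970801 -0.01713842 -0.05223   ] (array([ 0.36,  0.57, -0.14]), array([-0.03,  0.12,  0.  ]))
```

View pics/c6.png

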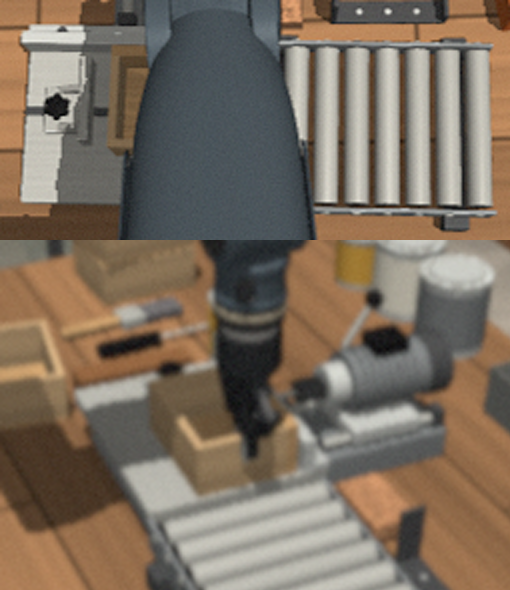

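View pics/w4.png

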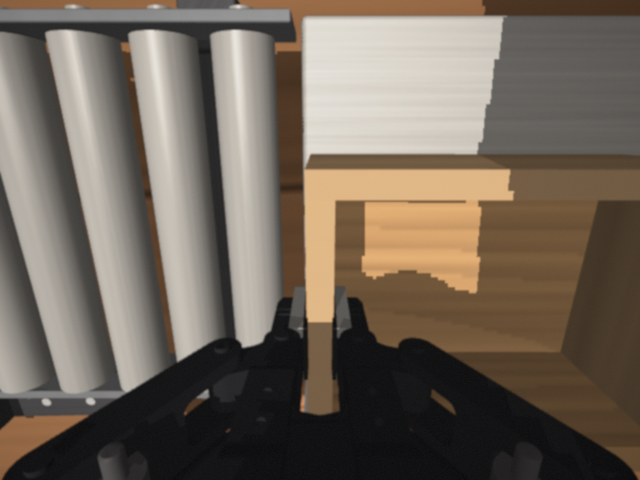

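```bash
python3 -m creep '[[0.4,-0.1,0.6,0,0,0,0],[0.4,-0.2,1.2,0,0,0,0],[0.4,-0.3,1.6,0,0,0,0],[0.4,-0.4,1.9,0,0,0,0],[0.4,-0.4,2.0,0,0,0,0]]';python3 -m creep '[[0.4,-0.1,0,0,0,0,0],[0.4,-0.2,0,0,0,0,0]]'; python3 -m creep '[[0.4,-0.1,0,0,0,0,0],[0.4,-0.1,0,0,0,0,0]]'
```

```text
clock: 6.63
tcp_pos: [0.534, 0.0375, 0.1147]
orientation: [0.07, 3.14, -0.003]
ft_force: [-0.9, -7.5, 8.1]
width: 0.105
clock: 6.8
tcp_pos: [0.534, 0.0375, 0.1147]
orientation: [-0.069, -3.139, 0.002]
ft_force: [-12.9, -3.7, 18.0]
width: 0.105
clock: 6.97
tcp_pos: [0.5349, 0.0377, 0.1147]
orientation: [-0.069, -3.139, 0.001]
ft_force: [-9.4, -1.6, 13.6]
width: 0.103
```

```bash
python3 -m creep '[[0.4,0,0,-0.03,0,0,0],[0.4,-0.1,0,-0.03,0,0,0],[0.4,-0.1,0,-0.03,0,0,0]]'; python3 -m creep '[[0.4,-0.1,0,0,0,0,0],[0.4,-0.1,0,0,0,0,0]]'; python3 -m creep '[[0.4,-0.1,0,0,0,0,0],[0.4,-0.1,0,0,0,0,0]]'; python3 - <<'E'
from station import env
from h import *
o=env.get_obs();print(yawof(o),o["moment"])
E
```

```text
clock: 7.22
tcp_pos: [0.5364, 0.0379, 0.1146]
orientation: [-0.069, -3.139, -0.0]
ft_force: [-6.8, -0.3, 9.4]
width: 0.103
clock: 7.38
tcp_pos: [0.5373, 0.038, 0.1147]
orientation: [-0.069, -3.139, -0.0]
ft_force: [-8.0, -0.1, 9.9]
width: 0.104
clock: 7.55
tcp_pos: [0.5377, 0.038, 0.1147]
orientation: [-0.068, -3.138, -0.001]
ft_force: [-10.1, 1.0, 12.3]
width: 0.103
87.5006101187172 [-0.01640283  1.59983264  0.15721812]
```

```bash
python3 -m creep '[[0.4,-0.1,0,-0.02,0,0,0],[0.4,-0.1,0,-0.02,0,0,0]]'; python3 -m creep '[[0.4,-0.1,0,0,0,0,0],[0.4,-0.1,0,0,0,0,0]]'; python3 -m creep '[[0.4,-0.1,0,0,0,0,0],[0.4,-0.1,0,0,0,0,0]]'; python3 - <<'E'
from station import env
from h import *
o=env.get_obs();print(yawof(o),o["moment"])
E
```

```text
clock: 7.72
tcp_pos: [0.5377, 0.038, 0.1147]
orientation: [-0.068, -3.136, -0.001]
ft_force: [-13.1, 0.2, 13.6]
width: 0.101
clock: 7.88
tcp_pos: [0.5377, 0.038, 0.1147]
orientation: [-0.068, -3.135, -0.001]
ft_force: [-17.9, 1.4, 16.7]
width: 0.107
clock: 8.05
tcp_pos: [0.5377, 0.038, 0.1147]
orientation: [-0.068, -3.133, -0.001]
ft_force: [-21.8, 0.9, 19.5]
width: 0.107
87.5106761818777 [0.19263889 3.64105565 0.17553231]
```

```bash
cat > st.py <<'E'
from station import env
from h import *
o=env.get_obs();print("yaw %.2f"%yawof(o),"M",np.round(o["moment"],2),"F",np.round(o["ft_force"],1),"p",np.round(o["tcp_pos"],4),"tilt",np.round(np.degrees(Rn.from_rotvec(o["orientation"]).as_matrix()[:2,2]),2))
E
for i in 1; do python3 -m creep '[[0.4,0,0,0,0,0,0.3],[0.4,0,0,0,0,0,0.3]]' >/dev/null; python3 st.py;python3 -m creep '[[0.4,0,0,0,0,0,0.3],[0.4,0,0,0,0,0,0.3]]' >/dev/null; python3 st.py; done
```

```text
yaw 87.22 M [0.33 3.52 0.3 ] F [-21.8   2.6  19. ] p [0.5377 0.0381 0.1147] tilt [-0.45  0.05]
yaw 86.94 M [0.27 3.59 0.54] F [-22.5   2.1  18.2] p [0.5377 0.0382 0.1146] tilt [-0.45  0.05]
```

```bash
python3 -m creep '[[0.4,0,0,0,0,0,0.3],[0.4,0,0,0,0,0,0.3]]' >/dev/null; python3 st.py;python3 -m creep '[[0.4,0,0,0,0,0,0.3],[0.4,0,0,0,0,0,0.3]]' >/dev/null; python3 st.py;python3 -m creep '[[0.4,0,0,0,0,0,0.3],[0.4,0,0,0,0,0,0.3]]' >/dev/null; python3 st.py
```

```text
yaw 86.65 M [0.28 3.57 0.69] F [-21.7   1.3  19.1] p [0.5376 0.0382 0.1146] tilt [-0.45  0.05]
yaw 86.37 M [0.27 3.57 0.92] F [-21.3   2.   19.2] p [0.5377 0.0382 0.1147] tilt [-0.45  0.05]
yaw 86.08 M [0.31 3.62 1.05] F [-21.1   1.6  19.6] p [0.5377 0.0382 0.1147] tilt [-0.45  0.05]
```

```bash
python3 - <<'E'
from station import env
import cv2
from h import *
o=env.get_obs(); c=env.capture("wrist"); cv2.imwrite("pics/w5.png",c["image"][:,:,::-1])
json.dump(dict(p=o["tcp_pos"].tolist(),r=o["orientation"].tolist(),K=c["intrinsics"].tolist(),H=np.array(c["hand_eye"]).tolist()),open("w5.json","w"))
c=env.capture("side");cv2.imwrite("pics/c7.png",cv2.resize(c["image"][150:300,240:400,::-1],None,fx=4,fy=4,interpolation=cv2.INTER_CUBIC))
E
```

```text
(no output)
```

View pics/w5.png

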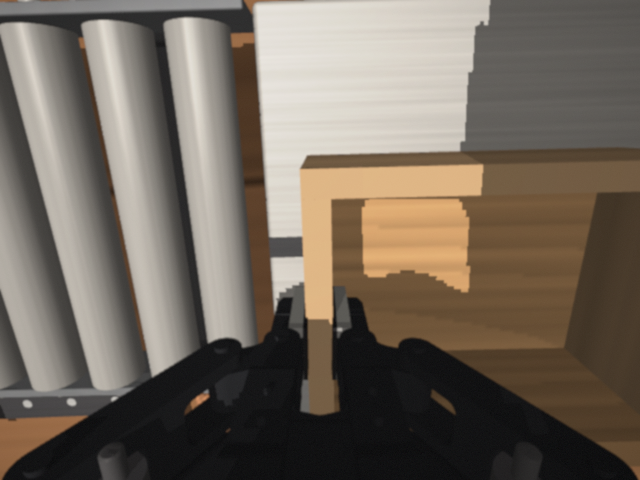

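View pics/c7.png

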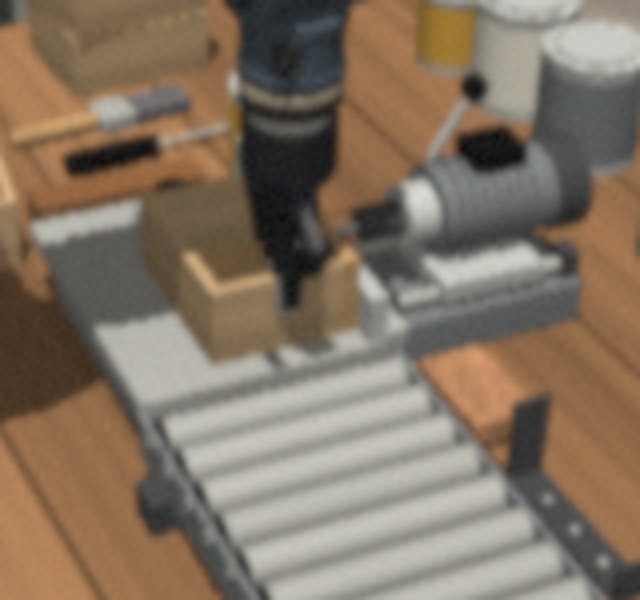

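```bash
python3 - <<'E'
import cv2
for w in ("w4","w5"):
    a=cv2.imread(f"pics/{w}.png")[0:240,240:640]; cv2.imwrite(f"pics/{w}c.png",cv2.resize(a,None,fx=2,fy=2,interpolation=cv2.INTER_CUBIC))
E
```

View pics/w4c.png

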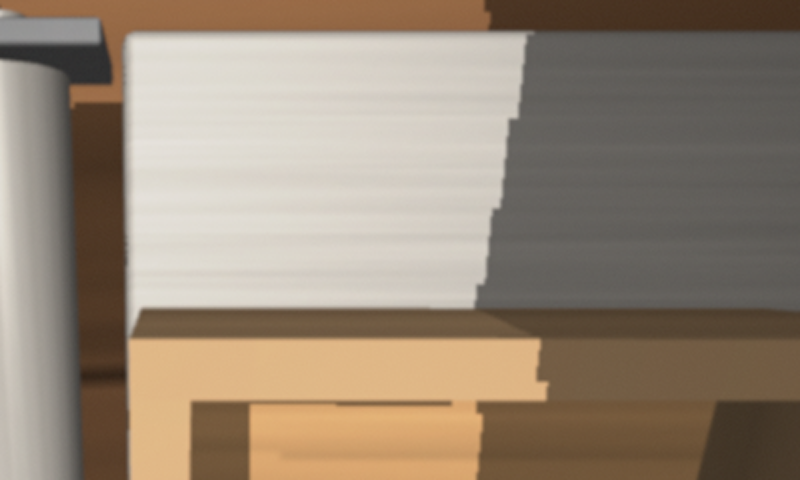

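View pics/w5c.png

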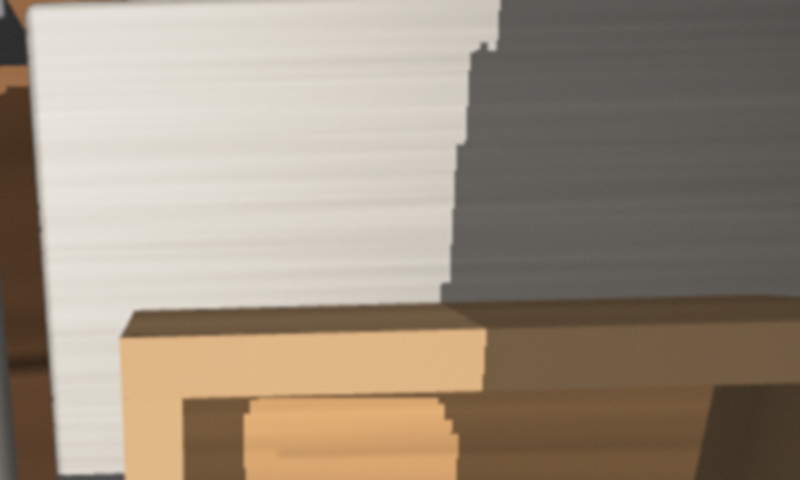

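```bash
python3 -m creep '[[0.4,0.15,0,-0.02,0,0,0],[0.4,0.15,0.1,-0.02,0,0,0]]' >/dev/null; python3 st.py; python3 -m creep '[[0.4,0,0.15,0,0,0,0],[0.4,0.01,0.3,0,0,0,0],[0.4,0.01,0.4,0,0,0,0]]' >/dev/null; python3 st.py;python3 -m creep '[[0.4,0,0.15,0,0,0,0],[0.4,0.01,0.3,0,0,0,0]]' >/dev/null; python3 st.py
```

```text
yaw 86.06 M [-1.59  2.42  1.12] F [-15.5  -8.6  13.2] p [0.5377 0.0383 0.1147] tilt [-0.3  -0.09]
yaw 85.95 M [-3.23  2.56  1.13] F [-15.5 -19.9  14.6] p [0.5377 0.0398 0.1147] tilt [-0.33 -0.36]
yaw 85.93 M [-3.2   2.51  1.1 ] F [-15.4 -18.8  13.6] p [0.5378 0.0426 0.1147] tilt [-0.33 -0.36]
```

```bash
python3 -m creep '[[0.4,0,0.15,0,0,0,0],[0.4,0.01,0.3,0,0,0,0]]' >/dev/null; python3 st.py;python3 -m creep '[[0.4,0,0.1,0,0,0,0],[0.4,0.01,0.2,0,0,0,0]]' >/dev/null; python3 st.py; python3 -m creep '[[0.4,0,0.1,0,0,0,0],[0.4,0,0.1,0,0,0,0]]' >/dev/null; python3 st.py;python3 -m creep '[[0.4,0,0.1,0,0,0,0],[0.4,0,0.1,0,0,0,0]]' >/dev/null; python3 st.py
```

```text
yaw 85.93 M [-3.21  2.52  1.11] F [-14.8 -18.8  13.9] p [0.538  0.0456 0.1147] tilt [-0.33 -0.36]
yaw 85.94 M [-3.15  2.47  1.08] F [-14.3 -19.5  14.3] p [0.538  0.0477 0.1147] tilt [-0.32 -0.36]
yaw 85.95 M [-3.02  2.54  1.06] F [-14.6 -17.1  15.4] p [0.5381 0.0488 0.1147] tilt [-0.32 -0.35]
yaw 85.94 M [-3.1   2.54  1.05] F [-15.1 -18.5  14.7] p [0.5381 0.0497 0.1147] tilt [-0.33 -0.35]
```

```bash
for k in 1; do python3 -m creep '[[0.4,0,0.1,0,0,0,0],[0.4,0,0.1,0,0,0,0]]' >/dev/null; python3 st.py;python3 -m creep '[[0.4,0,0.1,0,0,0,0],[0.4,0,0.1,0,0,0,0]]' >/dev/null; python3 st.py; python3 -m creep '[[0.4,0,0.1,0,0,0,0],[0.4,0,0.1,0,0,0,0]]' >/dev/null; python3 st.py; done
```

```text
yaw 85.91 M [-4.07  2.49  1.08] F [-14.  -23.4  14.1] p [0.5381 0.0498 0.1147] tilt [-0.33 -0.47]
yaw 85.87 M [-4.91  2.59  1.08] F [-14.6 -29.1  15.4] p [0.5382 0.0498 0.1147] tilt [-0.34 -0.58]
yaw 85.83 M [-5.8   2.68  1.07] F [-16.5 -33.8  15.8] p [0.5382 0.0498 0.1147] tilt [-0.34 -0.68]
```

```bash
python3 -m creep '[[0.4,-0.1,0.05,0.01,0,0,0],[0.4,-0.1,0.05,0.01,0,0,0]]' >/dev/null; python3 st.py;python3 -m creep '[[0.4,-0.1,0.05,0,0,0,0],[0.4,-0.1,0.05,0,0,0,0],[0.4,-0.1,0.05,0,0,0,0]]' >/dev/null; python3 st.py
python3 - <<'E'
from station import env
import cv2
from h import *
o=env.get_obs(); c=env.capture("wrist"); cv2.imwrite("pics/w6.png",c["image"][:,:,::-1])
a=c["image"][0:240,240:640,::-1]; cv2.imwrite("pics/w6c.png",cv2.resize(a,None,fx=2,fy=2,interpolation=cv2.INTER_CUBIC))
c=env.capture("side");s=cv2.resize(c["image"][150:300,240:400,::-1],None,fx=3,fy=3,interpolation=cv2.INTER_CUBIC)
c=env.capture("top");cv2.imwrite("pics/top3.png",c["image"][:,:,::-1]);t=cv2.resize(c["image"][150:300,185:305,::-1],None,fx=3,fy=3,interpolation=cv2.INTER_CUBIC)[:,:310]
cv2.imwrite("pics/c8.png",np.hstack([s,t]))
E
```

```text
yaw 85.81 M [-6.18  3.46  1.1 ] F [-19.3 -36.5  20.9] p [0.5382 0.0498 0.1147] tilt [-0.44 -0.72]
yaw 85.80 M [-6.5   4.21  1.08] F [-24.7 -37.7  24.5] p [0.5382 0.0498 0.1147] tilt [-0.54 -0.75]
```

View pics/w6c.png

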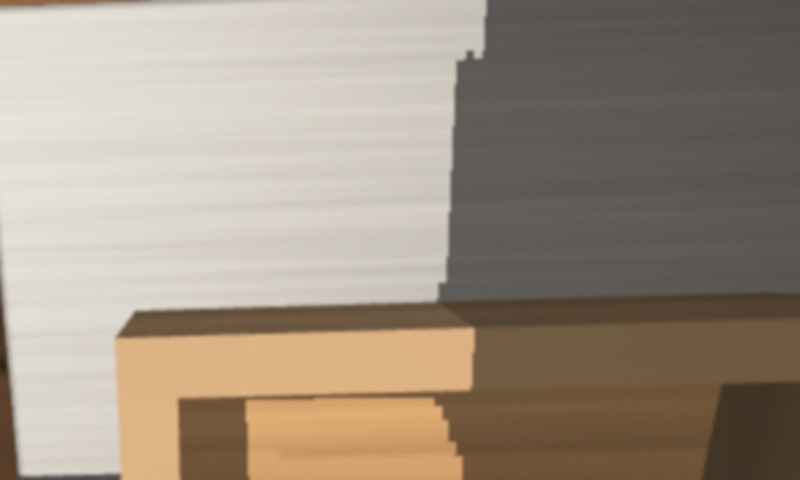

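View pics/c8.png

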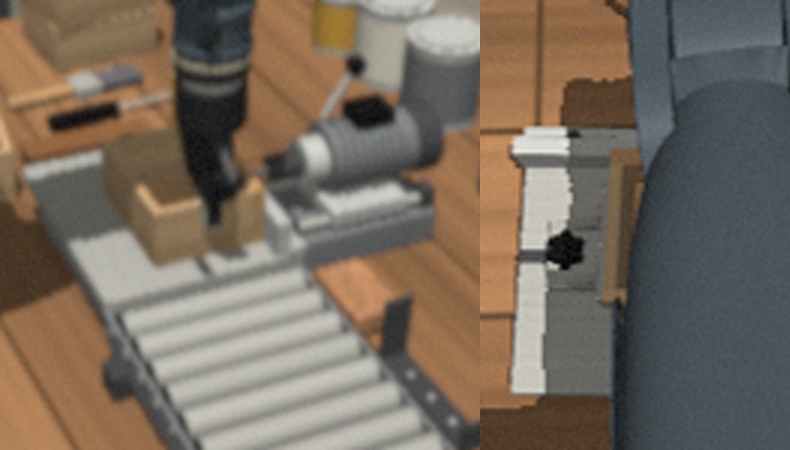

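View pics/top3.png

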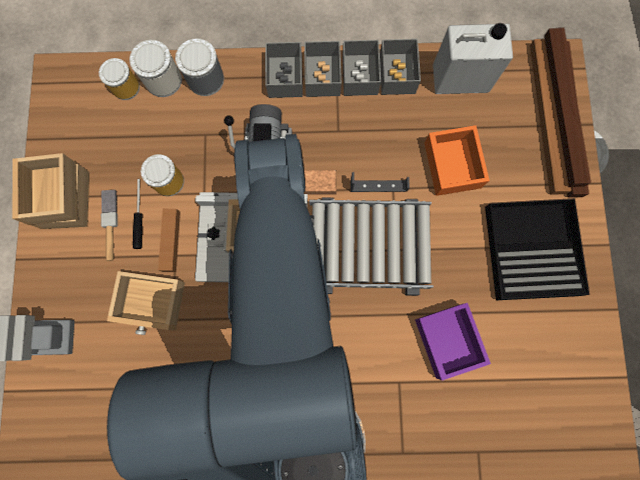

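View pics/w6.png

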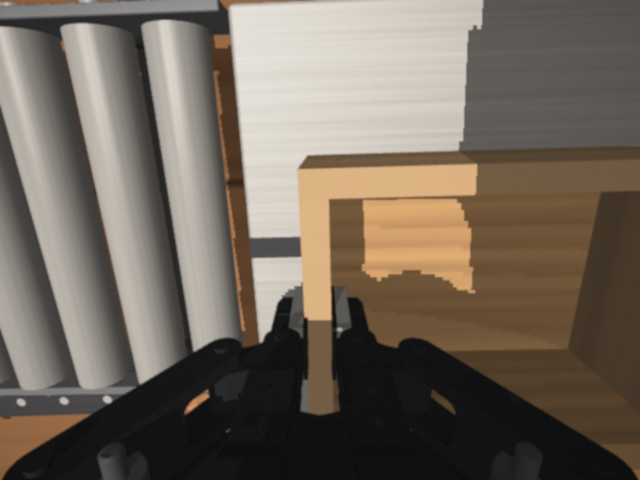

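Contact evidence:
- TCP stopped dead at x = 0.5382 and y = 0.0498 while the forces kept rising.
- TCP z stayed at 0.1147, so the drawer has not lifted.
- The drawer's edge is parallel to the table's (slopes −0.029 and −0.029).

I'll hold briefly to check it is stable, then hand in.

```bash
python3 -m creep '[[0.4,0,0,0,0,0,0],[0.4,0,0,0,0,0,0],[0.4,0,0,0,0,0,0],[0.4,0,0,0,0,0,0]]' && python3 st.py && python3 -c "
from station import env
print(env.close_job())"
```

```text
clock: 11.63
tcp_pos: [0.5381, 0.0498, 0.1147]
orientation: [-0.115, -3.131, 0.021]
ft_force: [-23.6, -36.8, 23.9]
width: 0.11
yaw 85.80 M [-6.49  4.21  1.03] F [-23.6 -36.8  23.9] p [0.5381 0.0498 0.1147] tilt [-0.53 -0.75]
the job is handed in; nothing more can be done
None
```

I gripped the drawer's trailing wall and squared it to the station. I rolled it along the bed onto the table, eased it into the fence and then the end stop, and handed in at about 11.6 s still gripping and pressing.

**Final hold:**
- **Wrist forces:** about 24 N towards the fence, 37 N towards the end stop and 24 N down, all steady. Of the 37 N, roughly 19 N was sliding friction before contact, so I estimate about 15–18 N actually reached the stop. The split on the fence side was not measured separately.
- **Contact:** the gripper stopped moving in both directions while the forces kept rising.
- **Flatness:** TCP height stayed at 0.1147 m from when the drawer settled on the table.
- **Squareness:** in the wrist picture the drawer's edge is parallel to the table's.
- **Bystanders:** they look unmoved in the last top view, but the arm hid the motor area and most of the drawer.

**What disagreed or stayed unconfirmed:**
- **Yaw moment:** it was low at first fence contact, so I turned the tool about 1.4° further. The drawer stayed parallel to the station and slipped slightly in the pads.
- **Tool tilt:** pressing leaves the tool tilted about 0.5–0.75°.
- **Contact lines:** no picture shows the fence or end-stop contact directly. Flush contact is inferred from the forces, positions and parallel edges.

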